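# Set up the filter dishes on the light panel

### The arm

A 7-joint arm with a two-finger parallel gripper is mounted at the origin on the work surface. World frame = base frame: x ahead of the robot, y to its left, z up, the work surface at z = 0. Lengths are in m, angles in rad, forces in N, time in s.
With the tool pointing down it reaches from about 0.35 to 0.9 m from the base axis. Payload 19.9 kg.
Tool frame: the origin (TCP) lies between the finger pads; the fingertips stand 8 mm ahead of it and the grasp point (between the pads) lies 11 mm behind it (bot.tcp_to_tips is the distance from the TCP to the fingertips, in m); z points along the fingers, y is the line along which they close (so a half turn about z gives the same grasp; the last joint's range is limited). The gripper opens to 85 mm and grips with 20 to 120 N. Pads are 22 mm wide; open, the fingers measure 114 mm over their backs; the gripper's body (76 mm by 85 mm) begins 54 mm behind the grasp point. The pads swing forward as they close: fully open they stand 13 mm farther back than shut.
Start: joints at [-1.22, 0.417, -0.01, 1.614, 0.005, 1.111, -0.053], TCP at [0.239, 0.577, 0.239] pointing down, gripper open.
Joint ranges: [-2.81, 2.81], [-0.39, 2.02], [-1.27, 1.25], [0.06, 2.57], [-1.19, 4.33], [0.19, 2], [-2.82, 2.82]. Speed limits (rad/s): [1.89, 1.89, 2.39, 2.39, 3.01, 3.01, 3.01].

### API

Orientations are given as a unit quaternion [w, x, y, z].
In Python, from cell import bot, get_obs, vision, job_done, finder gives the robot as it stands. Calls block until the motion is done:
- bot.reach(position, orientation): joint-space move of the TCP to a pose.
- bot.move_linear(position, orientation=None, vel=0.15): straight line of the TCP; orientation=None keeps the orientation; vel is the mean speed in m/s.
- bot.movej(angles): joint-space move.
- bot.set_gripper(opening, strength=None): opening from 0.0 (shut) to 1.0 (fully open); strength is the grip in N (None keeps the last); returns when the fingers have stopped.
- bot.dwell(seconds).
- bot.inverse_kinematics(position, orientation): joint angles nearest the present ones, or None.
- get_obs(): the state.
- vision.get_image(name): name is "scene" or "side" or "wrist"; returns (picture, depth): 420x560x3 uint8, red, green, blue; 420x560 float32, m along the optical axis (not along the pixel's ray), 0 where there is no reading.
- vision.calibration(name): a dict with "camera_matrix" (3x3 intrinsics, pixels), "k1" (the pictures are not rectified: a ray, as slopes to the right and down, at radius r is drawn at 1 + k1 r^2 times it, then the intrinsics apply), "rvec" (rotation vector, rad) and "tvec" (3), from world to camera coordinates, as OpenCV has them. Camera axes: x right, y down, z forward; pixel columns grow to the right and rows downward; lengths in m; the calibration is good to about 2 mm. A picture is of the moment at which its call begins: read the wrist's pose just before it. calibration takes no time and is no camera call; for the wrist camera it gives the pose at the moment of the call.
A pose or a line that the arm cannot do raises bot.PlanningError and nothing moves.
- job_done(): hands the job in; it is judged then, once.
Trained networks look in the newest picture that a camera, given by its name, has taken for a name from the list of things; names that differ only in an ending like _2 or _b are one class to them, and where a whole thing is asked for, a point or a joint stands for the part that bears it (a point fixed in the world has none). Each returns a list of dicts, best first, with "score" (0 to 1); they miss things now and then, are a little off and sometimes report something else, mostly with a low value. They report only what shows in the picture. A call takes as long as a camera call.
- finder.spot_in(camera, name): "point" ([row, column] as shares, 0 to 1, of the picture: columns of its width, rows of its height, amid what is visible of it).
- finder.trace(camera, name): "region" (420x560 bool, what is visible of it) and "point" ([row, column] as shares, 0 to 1, of the picture: columns of its width, rows of its height, amid what is visible of it).
The state is a dict: "time": time; "joints": joint angles; "qvel": joint speeds; "tau": joint torques, N m; "position": TCP position; "tcp_rot": TCP orientation; "force": force on the tool from outside, world axes, zero at the start; "moment": the same for the moment, N m; "finger_gap": opening from 0.0 (shut) to 1.0 (fully open); "finger_force": force on a finger pad.
Only numpy, scipy, OpenCV 4.12 (cv2) and the standard library are available. Lean on these libraries where they do the work, as an engineer would, in place of code of your own. Each camera call takes 0.05 s, during which the arm holds its last target. There are 200 camera calls.

### The job

Get the light panel ready for photographing the filter dishes: first take the amber jar off the panel and stand it in the drip tray, then put every filter dish flat in the middle of a window of its own, filling the windows from the selector end without a gap. Then lay the straightedge flat on the bench, flush against the panel's front edge (the one facing the robot) and centred on the row of five windows, and only after that turn the selector clockwise until it clicks in at as many clicks from its zero tick as there are dishes, so that the filled windows are the ones lit. Leave the other things on the bench as they are.

Things in the scene. Friction and masses are not known exactly. Their poses are not given: they have to be found in the camera images.
- panel: light panel, a flat white slab fixed to the bench, 24 mm high, 120 mm deep (own x -60 to +60), own y from -155 to +265 mm. Origin: on the bench under the middle of the row of five windows. x points away from the robot (the front edge, facing the robot, is the face at x = -60 mm), y along the row towards the selector (left seen from the robot). Yaw within 0.15 rad.
- lane1 (a point): centre of window 1 of the light panel, on the panel's top face, at panel x 0, y +124 mm, 24 mm above the bench. Windows are pale rectangles 84 by 56 mm, 62 mm apart; window 1 is the one next to the selector, window 5 the far one.
- lane2 (a point): centre of window 2 of the light panel, on the panel's top face, at panel x 0, y +62 mm, 24 mm above the bench. Windows are pale rectangles 84 by 56 mm, 62 mm apart; window 1 is the one next to the selector, window 5 the far one.
- lane3 (a point): centre of window 3 of the light panel, on the panel's top face, at panel x 0, y +0 mm, 24 mm above the bench. Windows are pale rectangles 84 by 56 mm, 62 mm apart; window 1 is the one next to the selector, window 5 the far one.
- lane4 (a point): centre of window 4 of the light panel, on the panel's top face, at panel x 0, y -62 mm, 24 mm above the bench. Windows are pale rectangles 84 by 56 mm, 62 mm apart; window 1 is the one next to the selector, window 5 the far one.
- lane5 (a point): centre of window 5 of the light panel, on the panel's top face, at panel x 0, y -124 mm, 24 mm above the bench. Windows are pale rectangles 84 by 56 mm, 62 mm apart; window 1 is the one next to the selector, window 5 the far one.
- dial (a joint): angle of the selector, rad: 0 at the long zero tick, growing clockwise seen from above; one click = 40 degrees = 0.698 rad; clicks 0 to 6 with a stop at both ends. A detent (at most about 0.13 N m) pulls it into the nearest click when it is let go; it turns either way.
- dial_grip (a point): on the selector axis (panel x 0, y +210 mm), 56 mm above the bench: the height to grip. Selector: a black bar 44 long, 14 wide, 34 mm tall (top 66 mm above the bench) on a 48 mm disc, white line on the pointer half. The frame turns with it: the bar lies along its x, pointer end at -x; at zero its x is the panel's x, the pointer towards the robot.
- dish1: a lidded white filter dish, a flat disc 54 mm across and 20 mm high with a brownish filter disc on top, 50 g; three to five dishes are present. Origin: centre of the underside, z up.
- dish2: a lidded white filter dish, a flat disc 54 mm across and 20 mm high with a brownish filter disc on top, 50 g; three to five dishes are present. Origin: centre of the underside, z up.
- dish3: a lidded white filter dish, a flat disc 54 mm across and 20 mm high with a brownish filter disc on top, 50 g; three to five dishes are present. Origin: centre of the underside, z up.
- dish4: a lidded white filter dish, a flat disc 54 mm across and 20 mm high with a brownish filter disc on top, 50 g; three to five dishes are present. Origin: centre of the underside, z up.
- dish5: a lidded white filter dish, a flat disc 54 mm across and 20 mm high with a brownish filter disc on top, 50 g; three to five dishes are present. Origin: centre of the underside, z up.
- jar: a squat amber weighing jar with a black lid, 54 mm across and 36 mm high, about 120 g, left standing on the light panel's windows. Origin: centre of the underside, z up.
- tray: a low steel drip tray fixed on the bench, 120 by 120 mm outside, rim 14 mm high, walls and floor 4 mm thick. Origin: centre of the underside.
- rule: an aluminium straightedge, 50 (x) by 240 (y) by 6 mm thick with black graduation on both long edges, and in its middle an upright black grip bar 14 (x) by 70 (y) mm, top 48 mm above the underside; about 220 g. Alike both ways round. Origin: centre of the underside; y along its length, z up.
- stopper: bystander: a dark rubber stopper standing among the dishes, 44 mm across at the top, 34 mm high, not part of the job; origin at its underside.
- lotion: bystander: a round jar 50 mm across and 70 mm high among the dishes, not part of the job; origin at its underside.

How it is judged:
By the outcome, as a careful person would: the job done as asked, in the order asked, and still so for the second after the job is handed in, with the robot touching nothing.
Of dish1, dish2, dish3, dish4, dish5 only 3 to 5 are there at a start; the rules pass over those that are not, and their reading is None.
At some moment in a run one of dish1, dish2, dish3, dish4, dish5, rule, jar may be knocked a few centimetres aside while the robot is not near it.
Once in a run the grip may slacken for a moment while it holds something.
It also fails if it takes over 210 s, if anything falls off the work surface, if the arm or the gripper's body presses on something with over 40 N, if the wrist force passes 120 N, or if a joint passes its speed limit or range.

## Working session

There is one attempt and no reset: what is moved stays moved. The work goes in short steps, each a Python script; the robot and the scene stay as the last script left them, time stands still between calls to the robot, and variables do not carry over. Pictures are saved under pics/ and viewed, at most 14 in all, crops included, and the job is handed in when it is done.

```bash
ls; mkdir -p pics; python3 - <<'E'
from cell import bot,get_obs,vision,finder
import cv2,numpy as np
o=get_obs();print(o['time'],o['position'],o['tcp_rot'],o['finger_gap'])
ims=[]
for c in ['scene','side']:
    im,d=vision.get_image(c);cv2.imwrite(f'pics/{c}0.png',im[:,:,::-1])
    k=vision.calibration(c);print(c,k)
    for n in ['panel','dial','dish1','jar','tray','rule','stopper','lotion']:
        r=finder.spot_in(c,n);print(n,[(round(x['score'],2),int(x['point'][0]*420),int(x['point'][1]*560)) for x in r])
print(vision.calibration('wrist'))
E
```

```text
pics
0.0 [0.239131   0.57706486 0.23866026] [-7.29574484e-05  1.95148681e-01  9.80773469e-01 -6.23618212e-04] 1.00176022278436
scene {'camera_matrix': array([[379.15729416,   0.        , 276.18817682],
       [  0.        , 379.15729416, 215.40723095],
       [  0.        ,   0.        ,   1.        ]]), 'k1': -0.011579947340338145, 'rvec': array([ 2.41317239,  0.9264128 , -0.29508741]), 'tvec': array([-0.36048583, -0.26376993,  1.06762116])}
panel [(0.97, 240, 329)]
dial [(0.59, 184, 363)]
dish1 [(0.97, 252, 140), (0.88, 366, 208), (0.69, 366, 141), (0.65, 318, 124), (0.62, 272, 189), (0.6, 259, 313)]
jar [(0.59, 259, 312), (0.39, 181, 364)]
tray [(0.71, 136, 393), (0.7, 236, 326)]
rule [(0.58, 216, 245)]
stopper [(0.71, 324, 183), (0.71, 239, 328)]
lotion [(0.85, 128, 326), (0.26, 241, 326)]
side {'camera_matrix': array([[431.76634507,   0.        , 277.94368038],
       [  0.        , 431.76634507, 216.0673468 ],
       [  0.        ,   0.        ,   1.        ]]), 'k1': -0.04613259706657483, 'rvec': array([ 2.27691671, -0.36775902,  0.14602559]), 'tvec': array([-0.47504638,  0.13181395,  1.13376013])}
panel []
dial [(0.66, 169, 290), (0.38, 211, 314)]
dish1 [(0.95, 289, 283), (0.95, 338, 295), (0.95, 312, 244), (0.88, 337, 345), (0.69, 297, 365)]
jar [(0.59, 216, 325)]
tray [(0.63, 149, 254)]
rule [(0.76, 243, 258), (0.19, 211, 310)]
stopper [(0.88, 298, 329)]
lotion [(0.53, 167, 230)]
{'camera_matrix': array([[342.75254619,   0.        , 277.84431413],
       [  0.        , 342.75254619, 212.77940045],
       [  0.        ,   0.        ,   1.        ]]), 'k1': -0.05878419994618046, 'rvec': array([-2.37142501, -1.58747605, -0.26555769]), 'tvec': array([-0.62511196, -0.0439196 ,  0.38049102])}
```

View pics/scene0.png

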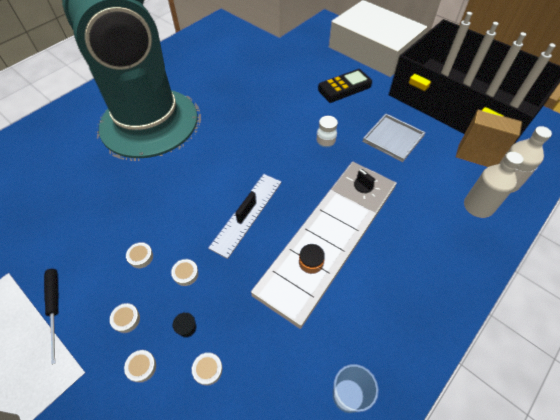

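View pics/side0.png

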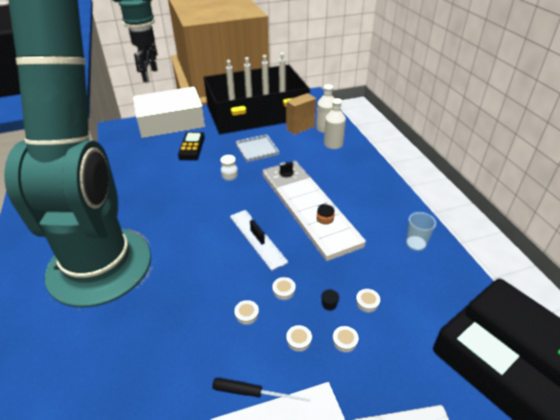

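Scene: five dishes (rows/cols 252,140; 272,184; 318,124; 366,140; 366,208), the stopper (324,184), the jar on the panel (258,312), selector (183,364), rule (215,245), tray (136,393), lotion (128,326). Side: the same, with no other dishes hidden.

```bash
cat > h.py <<'E'
from cell import bot,get_obs,vision,finder,job_done
import cv2,numpy as np
from scipy.spatial.transform import Rotation as R
def cam(c):
    k=vision.calibration(c);return k['camera_matrix'],np.array([k['k1'],0,0,0.]),R.from_rotvec(k['rvec']).as_matrix(),k['tvec']
def world(c,d,uv,k=None):      # uv Nx2 (col,row) + depth -> world
    K,D,Rm,t=k or cam(c);uv=np.asarray(uv,float).reshape(-1,2)
    n=cv2.undistortPoints(uv.reshape(-1,1,2),K,D).reshape(-1,2)
    z=d[uv[:,1].round().astype(int),uv[:,0].round().astype(int)]
    P=np.c_[n*z[:,None],z];return (P-t)@Rm
def onplane(c,uv,h,k=None):
    K,D,Rm,t=k or cam(c);uv=np.asarray(uv,float).reshape(-1,2)
    n=cv2.undistortPoints(uv.reshape(-1,1,2),K,D).reshape(-1,2)
    r=np.c_[n,np.ones(len(n))]@Rm;o=-t@Rm
    return o+r*((h-o[2])/r[:,2])[:,None]
def proj(c,P,k=None):
    K,D,Rm,t=k or cam(c);return cv2.projectPoints(np.atleast_2d(P).astype(float),cv2.Rodrigues(Rm)[0],t,K,D)[0].reshape(-1,2)
def tri(k1,uv1,k2,uv2):  # rays' nearest point
    A=np.zeros((3,3));b=np.zeros(3);os=[]
    for k,uv in((k1,uv1),(k2,uv2)):
        p=onplane(None,[uv],0,k)[0];o=-k[3]@k[2];r=(p-o)/np.linalg.norm(p-o);M=np.eye(3)-np.outer(r,r);A+=M;b+=M@o
    return np.linalg.solve(A,b)
def px(p): return np.array([p[1]*560,p[0]*420])
def q(yaw):  # tool down; tool y axis (closing line) at world angle yaw+90deg when tool x at yaw
    x=(R.from_euler('z',yaw)*R.from_euler('x',np.pi)).as_quat();return np.array([x[3],x[0],x[1],x[2]])
E
python3 - <<'E'
from h import *
for c in ['scene','side']:
    im,d=vision.get_image(c)
    hsv=cv2.cvtColor(im,cv2.COLOR_RGB2HSV)
    for n in ['dish1','jar','rule','stopper','lotion','tray','panel','dial']:
        for r in finder.trace(c,n):
            if r['score']<.5: continue
            ys,xs=np.nonzero(r['region']);P=world(c,d,np.c_[xs,ys]);ok=d[ys,xs]>0;P=P[ok]
            if len(P)<10: continue
            zt=np.percentile(P[:,2],90);T=P[abs(P[:,2]-zt)<.006]
            mr=cv2.minAreaRect(T[:,:2].astype(np.float32))
            print(c,n,round(r['score'],2),'px',(px(r['point'])).astype(int),'zt %.3f'%zt,'mean',T[:,:2].mean(0).round(4),'rect',np.round(mr[0],4),np.round(mr[1],3),round(mr[2],1))
E
```

```text
scene dish1 0.97 px [142 252] zt 0.023 mean [ 0.3374 -0.2739] rect [ 0.3367 -0.2734] [0.052 0.053] 53.2
scene dish1 0.83 px [142 367] zt 0.024 mean [ 0.5246 -0.4119] rect [ 0.5238 -0.4122] [0.052 0.051] 35.5
scene dish1 0.74 px [188 276] zt 0.023 mean [ 0.4422 -0.2348] rect [ 0.4416 -0.2342] [0.052 0.051] 49.3
scene dish1 0.74 px [126 318] zt 0.023 mean [ 0.4289 -0.3781] rect [ 0.428  -0.3782] [0.053 0.053] 86.9
scene dish1 0.7 px [207 370] zt 0.023 mean [ 0.6199 -0.3321] rect [ 0.6192 -0.3313] [0.051 0.052] 48.0
scene dish1 0.52 px [392 137] zt 0.014 mean [0.5496 0.3954] rect [0.549  0.3976] [0.119 0.123] 3.7
scene jar 0.74 px [315 260] zt 0.062 mean [ 0.6268 -0.0461] rect [ 0.6264 -0.0455] [0.049 0.051] 39.4
scene rule 0.64 px [246 215] zt 0.039 mean [ 0.4356 -0.0443] rect [ 0.4346 -0.0385] [0.01  0.068] 5.1
scene stopper 0.96 px [183 325] zt 0.036 mean [ 0.5317 -0.3086] rect [ 0.5312 -0.3086] [0.042 0.039] 45.0
scene stopper 0.74 px [363 182] zt 0.067 mean [0.5926 0.1922] rect [0.592  0.1929] [0.016 0.042] 88.1
scene lotion 0.95 px [327 132] zt 0.072 mean [0.4224 0.2684] rect [0.4
[... 1033 characters left out ...]
] 13.6
side stopper 0.77 px [327 295] zt 0.036 mean [ 0.5258 -0.3094] rect [ 0.5254 -0.3082] [0.042 0.038] 65.7
side lotion 0.8 px [228 166] zt 0.070 mean [0.4198 0.2664] rect [0.4208 0.269 ] [0.044 0.04 ] 56.6
side tray 0.96 px [255 148] zt 0.012 mean [0.5504 0.3908] rect [0.5477 0.3971] [0.122 0.128] 3.5
side tray 0.72 px [309 211] zt 0.026 mean [0.6066 0.0087] rect [0.6071 0.039 ] [0.123 0.424] 7.1
side tray 0.5 px [297 337] zt 0.023 mean [ 0.4241 -0.3781] rect [ 0.4248 -0.3776] [0.053 0.051] 71.1
side panel 0.66 px [311 210] zt 0.026 mean [0.6065 0.0088] rect [0.6071 0.039 ] [0.123 0.424] 7.1
side dial 0.75 px [288 169] zt 0.064 mean [0.586  0.1878] rect [0.5868 0.188 ] [0.038 0.011] 3.0
```

```bash
cat >> h.py <<'E'
def best(p,yaw):
    s=[]
    for y in (yaw,yaw+np.pi):
        j=bot.inverse_kinematics(p,q(y))
        if j is not None: s.append((abs(j[6]),y))
    if not s: raise RuntimeError('no IK')
    return q(min(s)[1])
def tops(c,d,n,lo=.5,tag=''):
    k=cam(c)
    for r in finder.trace(c,n):
        if r['score']<lo: continue
        ys,xs=np.nonzero(r['region']&(d>0));P=world(c,d,np.c_[xs,ys],k)
        if len(P)<10: continue
        zt=np.percentile(P[:,2],90);T=P[abs(P[:,2]-zt)<.006];mr=cv2.minAreaRect(T[:,:2].astype(np.float32))
        print(tag,c,n,round(r['score'],2),px(r['point']).astype(int),'zt %.3f'%zt,'mean',T[:,:2].mean(0).round(4),'rect',np.round(mr[0],4),np.round(mr[1],3),round(mr[2],1))
E
python3 - <<'E'
from h import *
k=cam('wrist');o=-k[3]@k[2];ob=get_obs();w=ob['tcp_rot'];Rt=R.from_quat([w[1],w[2],w[3],w[0]])
print('cam in tool',Rt.inv().apply(o-ob['position']),'axes cam z in tool',Rt.inv().apply(k[2][2]),'camx',Rt.inv().apply(k[2][0]),bot.tcp_to_tips)
for i,(p) in enumerate([(0.52,0.03,.34),(0.50,-.28,.32)]):
    bot.reach(p,best(p,0.124+np.pi/2));print(get_obs()['joints'],get_obs()['time'])
    im,d=vision.get_image('wrist');cv2.imwrite(f'pics/w{i}.png',im[:,:,::-1]);np.savez(f'w{i}.npz',d=d)
    for n in (['panel','dial','jar','rule'] if i==0 else ['dish1','stopper']): tops('wrist',d,n)
E
```

```text
cam in tool [ 8.35339271e-02  7.87600542e-05 -1.34618472e-01] axes cam z in tool [-3.25788364e-01  3.98196906e-04  9.45442639e-01] camx [1.75322386e-03 9.99998446e-01 1.82965775e-04] 0.008
[-0.6455041   0.16094796  0.59836634  1.75534114 -0.09503055  1.2546659
  0.10242658] 4.025
 wrist panel 0.71 [343 130] zt 0.026 mean [0.6054 0.0572] rect [0.6103 0.0334] [0.121 0.406] 7.2
 wrist dial 0.7 [355  34] zt 0.066 mean [0.5888 0.1922] rect [0.5897 0.1925] [0.044 0.014] 6.7
 wrist jar 0.85 [350 229] zt 0.061 mean [ 0.6242 -0.0445] rect [ 0.6252 -0.0449] [0.049 0.052] 53.9
 wrist rule 0.98 [202 188] zt 0.041 mean [ 0.4295 -0.0345] rect [ 0.4276 -0.0381] [0.014 0.07 ] 12.7
[-0.19506713  0.33648069  0.83028089  1.66727629 -0.25997384  1.2531705
  0.81509604] 5.4667
 wrist dish1 0.91 [149 144] zt 0.022 mean [ 0.3361 -0.2738] rect [ 0.335  -0.2746] [0.052 0.052] 32.3
 wrist dish1 0.89 [281 258] zt 0.022 mean [ 0.5222 -0.4094] rect [ 0.5221 -0.4104] [0.049 0.051] 8.5
 wrist dish1 0.88 [357 213] zt 0.021 mean [ 0.6167 -0.3308] rect [ 0.6175 -0.3315] [0.051 0.053] 36.1
 wrist dish1 0.74 [214 227] zt 0.022 mean [ 0.427  -0.3764] rect [ 0.4266 -0.3775] [0.051 0.053] 3.6
```

View pics/w0.png

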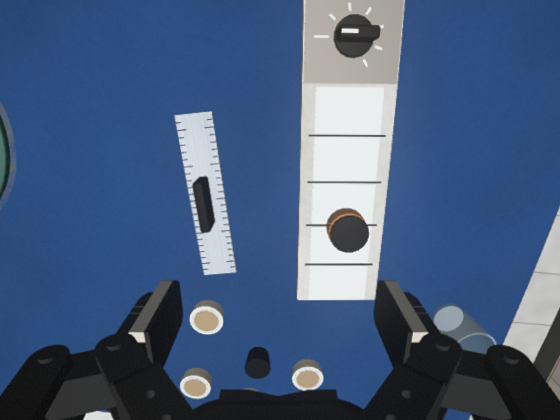

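```bash
cat >> h.py <<'E'
TH=0.1248;O=np.array([0.6158,-0.0151])
def pan(x,y): c,s=np.cos(TH),np.sin(TH);return O+np.array([c*x-s*y,s*x+c*y])
def st(t=''):
    o=get_obs();print(t,'t %.1f'%o['time'],'gap %.3f'%o['finger_gap'],'ff',np.round(o['finger_force'],1),'F',o['force'].round(1),'p',o['position'].round(4))
    return o
def pick(xy,z,yaw,up=.16,pre=.9,N=40,v=.12):
    Q=best([*xy,z],yaw);bot.set_gripper(pre);bot.reach([*xy,up],Q);bot.move_linear([*xy,z+.03],vel=.3);bot.move_linear([*xy,z],vel=v)
    st('down');bot.set_gripper(0,N);st('grip');bot.move_linear([*xy,up],vel=.25);return st('up')['finger_gap']
def place(xy,z,yaw,up=.16,op=.8,v=.08):
    Q=best([*xy,z],yaw);bot.reach([*xy,up],Q);g=st('over')['finger_gap'];bot.move_linear([*xy,z+.03],vel=.3);bot.move_linear([*xy,z],vel=v)
    st('placing');bot.set_gripper(op);bot.move_linear([*xy,up],vel=.25);st('left');return g
E
python3 - <<'E'
from h import *
pick((.6248,-.0455),.040,TH+np.pi/2,up=.17)
place((.549,.397),.0215,TH+np.pi/2,up=.17)
im,d=vision.get_image('scene');cv2.imwrite('pics/s1.png',im[:,:,::-1])
tops('scene',d,'jar');tops('scene',d,'dish1');tops('scene',d,'rule')
E
```

```text
down t 7.9 gap 0.898 ff 0.0 F [-0.5  0.7  0.1] p [ 0.6252 -0.0457  0.0409]
grip t 8.3 gap 0.616 ff 40.5 F [-3.1  1.6  9.4] p [ 0.6254 -0.0456  0.0413]
up t 8.9 gap 0.617 ff 42.1 F [-1.1  0.4 -1.2] p [ 0.6246 -0.0453  0.1702]
over t 10.6 gap 0.618 ff 42.1 F [ 0.2 -0.6 -0.6] p [0.5499 0.3954 0.1701]
placing t 11.7 gap 0.620 ff 43.0 F [ 0.   0.2 -1.7] p [0.5488 0.3969 0.021 ]
left t 12.7 gap 0.801 ff 0.0 F [-0.2  0.7 -0.3] p [0.5487 0.397  0.17  ]
 scene jar 0.69 [394 132] zt 0.042 mean [0.55   0.3951] rect [0.5499 0.3955] [0.049 0.049] 3.5
 scene dish1 0.85 [206 368] zt 0.023 mean [ 0.6196 -0.3324] rect [ 0.6189 -0.3321] [0.052 0.052] 74.1
 scene dish1 0.81 [140 365] zt 0.024 mean [ 0.5247 -0.4119] rect [ 0.5233 -0.4114] [0.052 0.053] 83.0
 scene dish1 0.75 [188 276] zt 0.023 mean [ 0.4422 -0.2358] rect [ 0.4419 -0.2357] [0.05 0.05] 49.1
 scene dish1 0.73 [124 318] zt 0.023 mean [ 0.4292 -0.3782] rect [ 0.4284 -0.3779] [0.052 0.054] 56.9
 scene dish1 0.73 [140 254] zt 0.023 mean [ 0.3371 -0.2742] rect [ 0.3363 -0.2735] [0.052 0.054] 75.3
 scene rule 0.91 [244 215] zt 0.039 mean [ 0.4354 -0.0449] rect [ 0.4348 -0.0392] [0.013 0.067] 1.6
```

```bash
cat >> h.py <<'E'
def dishes(c='scene',off=(-.0015,-.0005),lo=.45):
    im,d=vision.get_image(c);k=cam(c);out=[]
    for r in finder.trace(c,'dish1'):
        ys,xs=np.nonzero(r['region']&(d>0))
        if r['score']<lo or len(ys)<30: continue
        P=world(c,d,np.c_[xs,ys],k);zt=np.percentile(P[:,2],90);T=P[abs(P[:,2]-zt)<.006]
        (x,y),wh,_=cv2.minAreaRect(T[:,:2].astype(np.float32))
        if .04<min(wh) and max(wh)<.062 and (zt<.03 or .037<zt<.05): out.append((x+off[0],y+off[1],zt))
    return np.array(out)
def nearest(xy,**k):
    D=dishes(**k);i=np.argmin(np.hypot(*(D[:,:2]-xy).T));return D[i]
E
python3 - <<'E'
from h import *
e=nearest((.44,-.236));print(e)
pick(e[:2],.011,TH+np.pi/2)
place(pan(0,-124),0.036,TH+np.pi/2) if 0 else place(pan(0,-.124),.036,TH+np.pi/2)
print(dishes())
E
```

```text
[ 0.44097174 -0.23416399  0.0231302 ]
down t 16.5 gap 0.903 ff 0.0 F [-0.5 -0.4 -0.6] p [ 0.4414 -0.2344  0.012 ]
grip t 16.8 gap 0.615 ff 38.5 F [-3.2  2.6 16.9] p [ 0.4415 -0.2343  0.0121]
up t 17.6 gap 0.614 ff 41.9 F [ 0.6  0.6 -1.3] p [ 0.4408 -0.2336  0.1594]
over t 18.4 gap 0.612 ff 41.9 F [-0.6 -0.7  0.5] p [ 0.6304 -0.139   0.159 ]
placing t 19.4 gap 0.613 ff 44.8 F [ 0.5 -0.1 -0.8] p [ 0.6311 -0.1381  0.0355]
left t 20.4 gap 0.800 ff 0.0 F [-0.7 -0.6 -0.3] p [ 0.6312 -0.1379  0.1604]
[[ 0.52191735 -0.41225243  0.02371553]
 [ 0.61771531 -0.33235422  0.02327663]
 [ 0.6318198  -0.13872711  0.04721218]
 [ 0.42688117 -0.37851403  0.02299152]
 [ 0.33612628 -0.27412821  0.02320981]]
```

```bash
python3 - <<'E'
from h import *
for xy,y in [((.6177,-.3324),-.062),((.5219,-.4122),0),((.4269,-.3785),.062),((.3361,-.2741),.124)]:
    e=nearest(xy);print('DISH',e)
    if np.hypot(*(e[:2]-xy))>.06 : print('moved far, stop');break
    g=pick(e[:2],.0115,TH+np.pi/2)
    if g<.55: print('lost');break
    g=place(pan(0,y),.036,TH+np.pi/2)
    if g<.55: print('lost in transit');break
print(dishes());im,d=vision.get_image('scene');tops('scene',d,'jar');tops('scene',d,'rule')
E
```

```text
DISH [ 0.61731846 -0.3325621   0.02303277]
down t 22.6 gap 0.895 ff 0.0 F [-0.3  0.2  0.6] p [ 0.6174 -0.3326  0.0118]
grip t 22.9 gap 0.614 ff 40.8 F [-2.7  0.8  7.2] p [ 0.6177 -0.3329  0.0127]
up t 23.7 gap 0.615 ff 41.9 F [-0.3  0.5 -2. ] p [ 0.6172 -0.3323  0.1599]
over t 24.7 gap 0.614 ff 41.9 F [-0.  -0.3  0.2] p [ 0.6234 -0.0783  0.1599]
placing t 25.7 gap 0.612 ff 45.1 F [-1.2  0.8 -1.2] p [ 0.6234 -0.0766  0.0356]
left t 26.6 gap 0.802 ff 0.0 F [-1.   1.2 -1.1] p [ 0.6235 -0.0764  0.1604]
DISH [ 0.51079131 -0.38338933  0.0232445 ]
down t 29.1 gap 0.903 ff 0.0 F [ 1.4 -0.2  0.4] p [ 0.511  -0.3836  0.0122]
grip t 29.5 gap 0.610 ff 40.2 F [-1.7  2.1  8.5] p [ 0.5112 -0.3837  0.0127]
up t 30.2 gap 0.614 ff 41.9 F [-0.1  0.5 -1.9] p [ 0.5107 -0.383   0.1599]
over t 31.7 gap 0.611 ff 41.9 F [ 0.3  0.1 -1.6] p [ 0.6157 -0.0167  0.1601]
placing t 32.6 gap 0.612 ff 45.0 F [ 0.3 -0.4 -0.6] p [ 0.6157 -0.0151  0.0356]
left t 33.6 gap 0.799 ff 0.0 F [ 0.2 -0.4 -0.1] p [ 0.6157 -0.0149  0.1603]
DISH [ 0.42843072 -0.37914465  0.0229831 ]
down t 36.4 gap 0.898 ff 0.0 F [ 1.4 -0.   0.5] p
[... 743 characters left out ...]
]
placing t 48.6 gap 0.614 ff 45.0 F [ 0.1  0.1 -0.2] p [0.6002 0.1079 0.0355]
left t 49.5 gap 0.800 ff 0.0 F [ 0.1  0.4 -0.9] p [0.6003 0.108  0.1603]
[[ 0.62435706 -0.07700477  0.04709774]
 [ 0.61638857 -0.01625005  0.04717708]
 [ 0.60873653  0.04740057  0.04718236]
 [ 0.60014934  0.10745441  0.0470679 ]]
 scene jar 0.66 [398 133] zt 0.043 mean [0.552  0.3956] rect [0.5517 0.3966] [0.042 0.052] 32.9
 scene jar 0.5 [334 226] zt 0.047 mean [0.6108 0.0468] rect [0.6106 0.0469] [0.052 0.05 ] 39.8
 scene rule 0.69 [247 214] zt 0.040 mean [ 0.4351 -0.0426] rect [ 0.4292 -0.0376] [0.014 0.07 ] 13.3
 scene rule 0.6 [183 322] zt 0.036 mean [ 0.5312 -0.3083] rect [ 0.5307 -0.3079] [0.04  0.042] 52.1
```

```bash
cat >> h.py <<'E'
def rulefit(c,d,k=None):
    r=finder.trace(c,'rule')[0];ys,xs=np.nonzero(r['region']&(d>0));P=world(c,d,np.c_[xs,ys],k)
    g=P[P[:,2]>.025];f=P[P[:,2]<.018]
    print('score',r['score'],'grip z98',np.percentile(g[:,2],98),cv2.minAreaRect(g[g[:,2]>.037][:,:2].astype(np.float32)),'plate z',np.median(f[:,2]),cv2.minAreaRect(f[:,:2].astype(np.float32)))
E
python3 - <<'E'
from h import *
p=(0.50,-.02,.34);bot.reach(p,best(p,TH+np.pi/2));st()
im,d=vision.get_image('wrist');cv2.imwrite('pics/w2.png',im[:,:,::-1])
rulefit('wrist',d);D=dishes('wrist',off=(0,0));print(D)
c,s=np.cos(TH),np.sin(TH);print((D[:,:2]-O)@np.array([[c,-s],[s,c]]))
im,d=vision.get_image('scene');rulefit('scene',d)
E
```

```text
t 50.7 gap 0.801 ff 0.0 F [ 0.1 -0.1 -0.3] p [ 0.5002 -0.0191  0.3389]
score 0.49 grip z98 0.04271860941981869 ((0.6132464408874512, 0.008659735321998596), (0.05388423800468445, 0.2217709869146347), 6.226988792419434) plate z 0.009641153286530424 ((0.6168560981750488, 0.012310892343521118), (0.13102151453495026, 0.357125461101532), 7.232783794403076)
[[ 0.63131094 -0.13554443  0.04557694]
 [ 0.62362832 -0.07607585  0.04549996]
 [ 0.61570472 -0.01542995  0.04565862]
 [ 0.6070112   0.04771264  0.04575298]
 [ 0.60003507  0.10684243  0.04567127]]
[[ 0.00039783 -0.12143843]
 [ 0.00017739 -0.06147606]
 [-0.00013561 -0.00031552]
 [-0.00090176  0.06341812]
 [-0.00046338  0.12295639]]
score 0.69 grip z98 0.0510434618892054 ((0.42902448773384094, -0.03799223154783249), (0.014929613098502159, 0.07080576568841934), 13.701836585998535) plate z 0.007109931307077521 ((0.42610418796539307, -0.03486710786819458), (0.05725143104791641, 0.2470005750656128), 13.535359382629395)
```

View pics/w2.png

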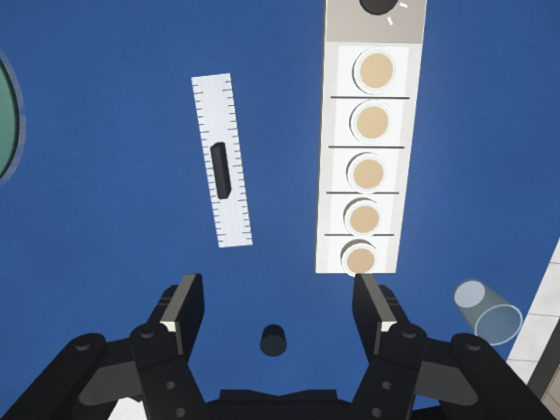

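```bash
python3 - <<'E'
from h import *
c,s=np.cos(TH),np.sin(TH);M=np.array([[c,-s],[s,c]])
k=cam('wrist');P=onplane('wrist',[(370,97),(366,148),(362,192),(358,235)],.024)
print('div',((P[:,:2]-O)@M).round(4))
for cn in ['wrist','scene','side']:
    im,d=vision.get_image(cn);k=cam(cn);ys,xs=np.nonzero(d>0);W=world(cn,d,np.c_[xs,ys],k);L=(W[:,:2]-O)@M
    sel=(W[:,2]>.018)&(W[:,2]<.035)&(abs(L[:,0])<.075)&(L[:,1]>-.17)&(L[:,1]<.28)
    f=[];b=[]
    for a in np.arange(-.14,.14,.01):
        m=sel&(abs(L[:,1]-a)<.005)
        if m.sum()>8: f.append((a,L[m,0].min()));b.append(L[m,0].max())
    f=np.array(f);pf=np.polyfit(f[:,0],f[:,1],1)
    m=sel&(abs(L[:,0])<.05);print(cn,'front fit',pf,'back',np.median(b),'yend',np.percentile(L[m,1],[.1,99.9]))
E
```

```text
div [[ 0.0003  0.0927]
 [ 0.0002  0.0287]
 [-0.0003 -0.0311]
 [-0.0008 -0.0946]]
wrist front fit [ 0.00067887 -0.05988152] back 0.05966559350378985 yend [-0.1528067   0.20313922]
scene front fit [ 0.0001624  -0.05767113] back 0.06168955673477595 yend [-0.1546541   0.26483083]
side front fit [ 0.00174837 -0.06194327] back 0.05739258670817816 yend [-0.15687474  0.2655594 ]
```

```bash
python3 - <<'E'
from h import *
z=.036;n=np.array([np.cos(TH),np.sin(TH)])
g=pick((.4275,-.0382),z,.230+np.pi/2,up=.12,pre=.5,N=60)
if g>.05:
    p=pan(-.092,0);Q=best([*p,z],TH+np.pi/2);bot.reach([*p,.12],Q);st('over')
    bot.move_linear([*p,.06],vel=.25);bot.move_linear([*p,z+.0005],vel=.06);o=st('down')
    f0=o['force'][:2]@n
    for x in np.arange(-.089,-.080,.001):
        bot.move_linear([*pan(x,0),z+.0005],vel=.03);o=get_obs();f=o['force'][:2]@n-f0
        print(round(x,3),round(f,1),((o['position'][:2]-O)@n).round(4),round(o['finger_gap'],3))
        if f<-7: break
    st()
E
```

```text
down t 53.2 gap 0.505 ff 0.0 F [-0.4  0.5  1.1] p [ 0.4282 -0.0383  0.0372]
grip t 53.6 gap 0.146 ff 58.8 F [-3.8  1.1 18.5] p [ 0.4281 -0.0381  0.037 ]
up t 54.1 gap 0.146 ff 58.7 F [-0.3 -0.3 -2.7] p [ 0.4278 -0.038   0.1207]
over t 54.5 gap 0.146 ff 58.8 F [-0.  -0.3 -1.3] p [ 0.524  -0.0266  0.1183]
down t 55.5 gap 0.148 ff 61.4 F [-4.5  0.8 13. ] p [ 0.5247 -0.0264  0.0367]
-0.089 -5.8 -0.0896 0.148
-0.088 -11.2 -0.0895 0.146
 t 56.0 gap 0.146 ff 63.6 F [-15.8   0.1  27.3] p [ 0.527  -0.0262  0.0368]
```

```bash
python3 - <<'E'
from h import *
z=.0375;n=np.array([np.cos(TH),np.sin(TH)])
bot.move_linear([*pan(-.089,0),z+.001],vel=.03);o=st('raised')
f0=o['force'][:2]@n
for x in np.arange(-.088,-.080,.001):
    bot.move_linear([*pan(x,0),z+.0008],vel=.03);o=get_obs();f=o['force'][:2]@n
    print(round(x,3),round(f,1),o['force'][2].round(1),((o['position'][:2]-O)@n).round(4),o['position'][2].round(4),round(o['finger_gap'],3))
    if f<-12: break
st()
im,d=vision.get_image('side');cv2.imwrite('pics/sd.png',cv2.resize(im[150:290,220:400,::-1],None,fx=4,fy=4))
E
```

```text
raised t 56.2 gap 0.148 ff 59.5 F [-0.1 -0.4 -1.4] p [ 0.5276 -0.0261  0.0383]
-0.088 1.0 -1.1 -0.0879 0.0381 0.146
-0.087 0.0 -2.1 -0.0869 0.0383 0.148
-0.086 -0.8 -2.7 -0.0859 0.0383 0.143
-0.085 -0.4 -1.7 -0.085 0.0383 0.149
-0.084 -6.2 1.3 -0.0849 0.0381 0.148
-0.083 -10.8 3.6 -0.0848 0.0378 0.15
-0.082 -14.9 6.9 -0.0846 0.0377 0.146
 t 58.0 gap 0.146 ff 61.0 F [-14.8  -1.7   6.9] p [ 0.5318 -0.0256  0.0377]
```

View pics/sd.png

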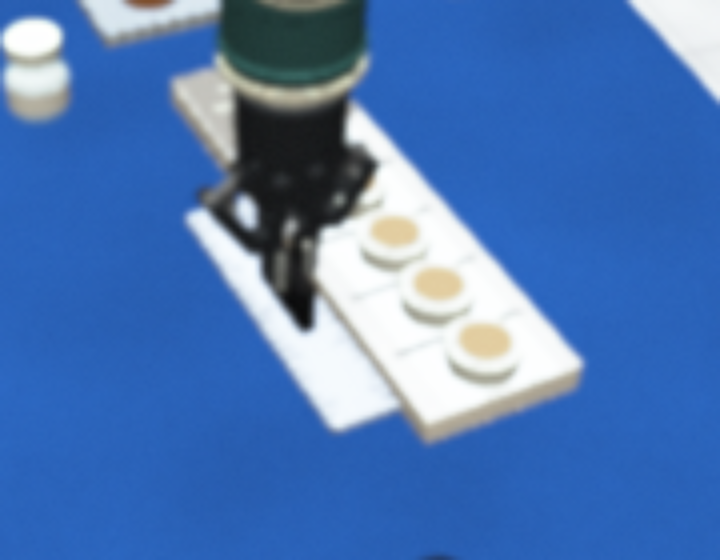

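Side crop: the rule lies along the front edge, contact felt at panel x -85 mm. Set down, release, look.

```bash
python3 - <<'E'
from h import *
p=pan(-.0835,0);bot.move_linear([*p,.0370],vel=.03);st('set')
bot.set_gripper(.32);st('open');bot.move_linear([*p,.14],vel=.2)
P=(0.44,.02,.34);bot.reach(P,best(P,TH+np.pi/2));st()
M=np.array([[np.cos(TH),-np.sin(TH)],[np.sin(TH),np.cos(TH)]])
for c in ['wrist','scene','side']:
    im,d=vision.get_image(c);k=cam(c)
    if c=='wrist': cv2.imwrite('pics/w3.png',im[:,:,::-1])
    ys,xs=np.nonzero(d>0);W=world(c,d,np.c_[xs,ys],k);L=(W[:,:2]-O)@M
    g=L[(W[:,2]>.040)&(W[:,2]<.056)&(L[:,0]<-.065)&(L[:,0]>-.11)&(abs(L[:,1])<.06)]
    print(c,'grip',cv2.minAreaRect(g.astype(np.float32)) if len(g)>5 else None)
    m=(W[:,2]>.003)&(W[:,2]<.016)&(L[:,0]<-.066)&(L[:,0]>-.125)&(abs(L[:,1])<.14)
    f=L[m];print('plate z %.4f'%np.median(W[m,2]),cv2.minAreaRect(f.astype(np.float32)))
    D=dishes(c,off=(0,0));print(((D[:,:2]-O)@M).round(4)) if len(D) else None
E
```

```text
set t 58.3 gap 0.144 ff 61.0 F [-8.9 -1.5  7.7] p [ 0.5316 -0.0257  0.0369]
open t 58.6 gap 0.317 ff 0.0 F [-0.2  1.   0.5] p [ 0.5333 -0.0255  0.0371]
 t 60.1 gap 0.320 ff 0.0 F [-0.8 -0.3 -0.7] p [0.44   0.02   0.3386]
wrist grip ((-0.08535860478878021, 0.0015184804797172546), (0.06819362193346024, 0.014244171790778637), 89.93916320800781)
plate z 0.0056 ((-0.08825939893722534, 0.00013849884271621704), (0.23963211476802826, 0.044434040784835815), 89.94649505615234)
[[-0.0002  0.1232]
 [ 0.0006 -0.0611]
 [ 0.0006  0.0002]
 [-0.0004 -0.1231]
 [-0.0005  0.0638]]
scene grip ((-0.0831734910607338, 0.0005693770945072174), (0.07079718261957169, 0.01438525877892971), 89.58971405029297)
plate z 0.0071 ((-0.09526868164539337, 4.1157007217407227e-05), (0.27983030676841736, 0.05870062857866287), 89.90138244628906)
[[ 0.0016 -0.1246]
 [ 0.0018 -0.0016]
 [ 0.0007  0.1225]
 [ 0.0022  0.0631]
 [ 0.0036 -0.0636]]
side grip ((-0.08732469379901886, 0.0005132891237735748), (0.014265048317611217, 0.06968415528535843), 1.0049325227737427)
plate z 0.0055 ((-0.09454558789730072, 0.0005226656794548035), (0.056073252111673355, 0.2457515448331833), 0.43058332800865173)
[[-0.0028 -0.0016]
 [-0.0028  0.1216]
 [-0.0033 -0.064 ]
 [-0.0034 -0.1252]]
```

View pics/w3.png

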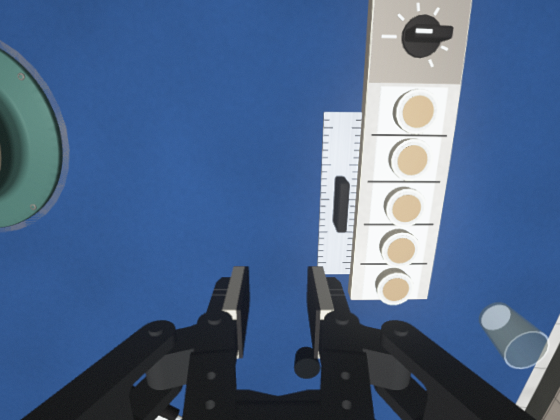

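Rule flush and centred, dishes centred, pointer at zero (425,32 pointing left to the long tick). Now plan the selector turn.

```bash
python3 - <<'E'
from h import *
p=[*pan(0,.210),.045];print(p)
for y0 in (TH,TH+np.pi):
  for a in range(0,201,20):
    j=bot.inverse_kinematics(p,q(y0-np.radians(a)));print(a,None if j is None else j.round(2))
E
```

```text
[np.float64(0.5896599788144818), np.float64(0.19326674228969618), 0.045]
0 [-0.64  0.68  0.37  1.76 -0.34  0.76 -1.54]
20 [-0.68  0.69  0.43  1.76 -0.38  0.77 -1.85]
40 [-0.71  0.7   0.47  1.77 -0.43  0.78 -2.17]
60 [-0.74  0.71  0.51  1.77 -0.46  0.79 -2.49]
80 [-0.77  0.72  0.56  1.77 -0.51  0.8  -2.8 ]
100 [-0.36  0.64 -0.01  1.75  0.01  0.75  2.72]
120 [-0.4   0.64  0.04  1.75 -0.04  0.74  2.41]
140 [-0.43  0.65  0.08  1.75 -0.07  0.74  2.08]
160 [-0.47  0.65  0.13  1.76 -0.12  0.74  1.77]
180 [-0.51  0.65  0.19  1.76 -0.17  0.75  1.47]
200 [-0.53  0.66  0.22  1.76 -0.19  0.75  1.14]
0 [-0.51  0.65  0.19  1.76 -0.17  0.75  1.47]
20 [-0.53  0.66  0.22  1.76 -0.19  0.75  1.14]
40 [-0.57  0.66  0.28  1.76 -0.25  0.75  0.83]
60 [-0.57  0.66  0.28  1.76 -0.25  0.75  0.48]
80 [-0.57  0.66  0.27  1.76 -0.24  0.75  0.13]
100 [-0.57  0.66  0.27  1.76 -0.24  0.75 -0.22]
120 [-0.56  0.66  0.27  1.76 -0.24  0.75 -0.57]
140 [-0.59  0.67  0.3   1.76 -0.27  0.76 -0.9 ]
160 [-0.63  0.67  0.35  1.76 -0.32  0.76 -1.21]
180 [-0.64  0.68  0.37  1.76 -0.34  0.76 -1.54]
200 [-0.68  0.69  0.43  1.76 -0.38  0.77 -1.85]
```

```bash
python3 - <<'E'
from h import *
xy=pan(0,.210);z=.045;y0=TH+np.pi
bot.set_gripper(.5);bot.reach([*xy,.15],q(y0));bot.move_linear([*xy,z],vel=.15);st('down')
bot.set_gripper(0,50);st('grip')
for a in range(20,201,20):
    bot.reach([*xy,z],q(y0-np.radians(a)));o=get_obs();print(a,o['joints'][6].round(2),o['force'].round(1),o['moment'].round(2),o['finger_gap'].round(3))
bot.dwell(.2);bot.set_gripper(.5);st('open');bot.move_linear([*xy,.15],vel=.2)
P=(0.44,.05,.34);bot.reach(P,best(P,TH+np.pi/2))
im,d=vision.get_image('wrist');cv2.imwrite('pics/w4.png',im[:,:,::-1])
tops('wrist',d,'dial');st()
im,d=vision.get_image('scene');cv2.imwrite('pics/s4.png',im[:,:,::-1])
E
```

```text
down t 63.1 gap 0.503 ff 0.0 F [-0.4 -0.   0.2] p [0.5902 0.1934 0.046 ]
grip t 63.4 gap 0.153 ff 49.6 F [-1.4 -0.1  6.4] p [0.5901 0.1934 0.046 ]Traceback (most recent call last):
  File "<stdin>", line 6, in <module>
AttributeError: 'float' object has no attribute 'round'
```

```bash
python3 - <<'E'
from h import *
xy=pan(0,.210);z=.045;y0=TH+np.pi
st('now')
for a in range(20,201,20):
    bot.reach([*xy,z],q(y0-np.radians(a)));o=get_obs();print(a,round(o['joints'][6],2),o['force'].round(1),o['moment'].round(2),round(o['finger_gap'],3))
bot.dwell(.2);bot.set_gripper(.5);st('open');bot.move_linear([*xy,.15],vel=.2)
P=(0.44,.05,.34);bot.reach(P,best(P,TH+np.pi/2))
im,d=vision.get_image('wrist');cv2.imwrite('pics/w4.png',im[:,:,::-1])
tops('wrist',d,'dial');st()
im,d=vision.get_image('scene');cv2.imwrite('pics/s4.png',im[:,:,::-1])
E
```

```text
now t 63.8 gap 0.154 ff 49.9 F [-0.2 -1.9  8.6] p [0.5903 0.1932 0.046 ]
20 1.18 [-0.3 -1.7  7.8] [-0.45  0.1   0.04] 0.154
40 0.89 [-1.3 -3.2  9.8] [-0.75  0.33 -0.02] 0.153
60 0.61 [-3.1 -4.3 11.4] [-0.97  0.63  0.04] 0.157
80 0.32 [-4.7 -4.5 13.9] [-1.    0.98 -0.05] 0.15
100 0.03 [-5.7 -5.3 15.6] [-1.03  1.41 -0.04] 0.159
120 -0.26 [-8.4 -4.5 17.7] [-0.99  1.82  0.01] 0.153
140 -0.55 [-10.2  -4.1  19.5] [-0.86  2.17  0.08] 0.159
160 -0.84 [-10.6  -3.8  20.4] [-0.67  2.46 -0.07] 0.156
180 -1.14 [-11.6  -2.1  21.3] [-0.39  2.55 -0.04] 0.155
200 -1.45 [-11.4  -0.2  20.1] [-0.17  2.59 -0.12] 0.155
open t 68.2 gap 0.499 ff 0.0 F [ 0.1 -0.6 -0. ] p [0.5897 0.1933 0.0449]
 wrist dial 0.83 [415  62] zt 0.066 mean [0.588  0.1929] rect [0.589  0.1933] [0.015 0.044] 77.9
 t 70.3 gap 0.500 ff 0.0 F [0.6 1.2 0.2] p [0.44   0.0504 0.3397]
```

View pics/w4.png

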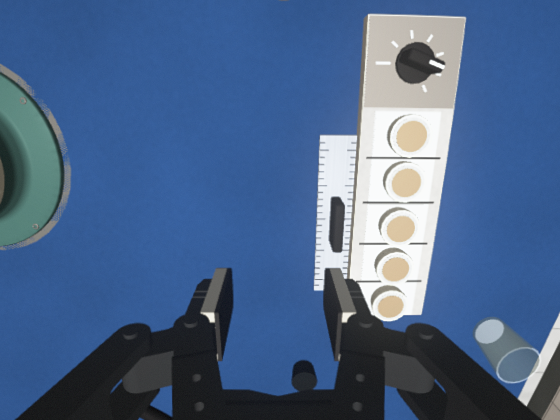

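View pics/s4.png

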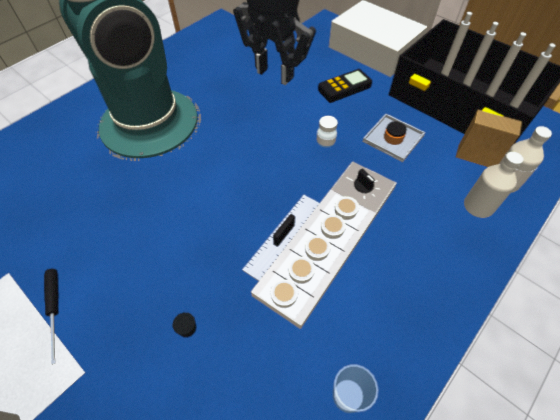

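Both views agree with the job: the pointer (437,65 in the wrist view) stands at 5 clicks, with the bar at -12.1° against -12.9° expected. Five dishes sit in the five windows, the rule lies flush on the front edge, and the jar is in the tray.

```bash
python3 -c "
from h import *
M=np.array([[np.cos(TH),-np.sin(TH)],[np.sin(TH),np.cos(TH)]])
D=dishes('wrist',off=(0,0));print(((D[:,:2]-O)@M).round(4))
if len(D)<3 or abs(((D[:,:2]-O)@M)[:,0]).max()<.004: print(job_done())
"
```

```text
[[-0.0002  0.0647]
 [-0.0004  0.1233]
 [ 0.0005 -0.0616]
 [ 0.0002 -0.1235]]
the job is handed in; nothing more can be done
None
```

The job is handed in: the jar is in the drip tray, all five dishes are centred in windows 1–5 to within about 3 mm, the straightedge is flush and centred on the front edge to about 1 mm, and the selector was then turned to click 5. At the last check before hand-in the finder saw only four of the five dishes, and window 3's dish was last measured before the selector was turned and seen in place in the pictures afterwards.

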